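# Load a stone in the dividing fixture and hold its index pin out

## Task

Pick the teal stone blank out of the pocket tray, lower it (do not drop it) upright into the brass cup in the middle of the dividing fixture's round plate, and let go of it. Then grip the fixture's red knob, pull the sprung index pin straight up as far as it goes, and finish while still holding it fully up, so that the jeweller can turn the plate to its next hole. Leave the other two stones, the jar and the hammer where they are.

Things in the scene. Friction and masses are not known exactly. Their poses are not given: they have to be found in the camera images.
- teal_stone: The one to load: teal (blue-green) barrel-shaped stone blank, upright cylinder 18 mm diameter, 24 mm tall with 2 mm bevelled ends, about 18 g; stands on end in a pocket of the tray, 18 mm of it showing above the tray's top. Origin at the centre of its underside, z up its axis.
- cream_stone: Not to be moved: cream-coloured barrel-shaped stone blank, upright cylinder 18 mm diameter, 24 mm tall with 2 mm bevelled ends, about 18 g; stands on end in a pocket of the tray, 18 mm of it showing above the tray's top. Origin at the centre of its underside, z up its axis.
- amber_stone: Not to be moved: amber-coloured barrel-shaped stone blank, upright cylinder 18 mm diameter, 24 mm tall with 2 mm bevelled ends, about 18 g; stands on end in a pocket of the tray, 18 mm of it showing above the tray's top. Origin at the centre of its underside, z up its axis.
- tray: Light wooden pocket tray, fixed, 190 x 70 x 14 mm high, origin at the centre of its underside, long side along its x. Three round pockets 22 mm wide and 6 mm deep in a row along x, at -60, 0 and +60 mm; their floors are 8 mm above the tray's underside. Each holds one stone, in any order.
- index_fixture: Dividing fixture, fixed. Origin on the bench under the centre of its round aluminium plate (150 mm across, top 26 mm above the bench, does not turn here). Dark base 165 (x) x 200 (y) x 12 mm, y = -120 to +80 mm. Brass cup on the plate's centre. At y = -110 to -48 mm a grey post and bridge 28 mm wide, top 54 mm above the bench, carries the upright index pin at x = 0, y = -65 mm.
- cup (a point): Centre of the inner floor of the brass cup, 29 mm above the bench; same axes as the fixture. The cup is 23 mm wide inside, flaring to about 28 mm at the mouth; its rim is 7 mm above this point and at most 36 mm across outside.
- knob (a point): Middle of the red knob on top of the index pin: an upright cylinder 24 mm in diameter and 28 mm tall; this point is on its axis, 14 mm below its top. With the pin seated the knob's underside is 57 mm above the bench, 3 mm above the grey bridge. It rises with the pin.
- index_pin (a joint): Upward travel of the sprung index pin, m: 0 = seated in its hole in the plate, 0.014 = fully up against a hard stop (the pin's tip leaves the hole at 0.008). The spring pushes it back down with about 3.6 N when seated, rising to about 7.8 N fully up; it returns by itself when let go.
- jar: Bystander: small green glass jar with a steel lid, 52 mm across, 55 mm tall, origin at the centre of its underside.
- hammer: Bystander: hammer 200 mm long lying on the bench, wooden handle; its origin is on the underside, handle towards its -x.

How it is judged:
On the way, in this order (a step that is already met when the one before it is completed fails the run):
1. the teal stone stands upright on the floor of the brass cup, released (horizontal distance between teal_stone and cup below 0.005 m and z of teal_stone in the frame of cup between -0.003 and 0.003 m and angle between teal_stone's own z axis and vertical below 0.15 rad and linear speed of teal_stone below 0.03 m/s and contact force between the fingers and teal_stone below 0.05 N), for 0.2 s.
2. the index pin is pulled fully up by the gripper and held (value of joint index_pin above 0.012 m and contact force between the fingers and index_fixture above 2 N), for 0.5 s.
At the end, for the whole second after the job is handed in: The teal stone stands at rest in the brass cup (on its floor within 3 mm, within 5 mm of its centre, upright within 0.15 rad), not touched by the fingers, while the fingers hold the index pin up at more than 12 of its 14 mm (all of step 1 and all of step 2); the arm keeps its last pose, push and grip.
It fails at once if another stone was moved more than 12 mm (distance of any of cream_stone, amber_stone from where it was at the start of the episode above 0.012 m).
It fails at once if the jar or the hammer was moved more than 20 mm (distance of any of jar, hammer from where it was at the start of the episode above 0.02 m).
It fails at once if the teal stone was dropped (falling free faster than 0.6 m/s, some 2 cm of fall) (linear speed of teal_stone above 0.6 m/s and contact force between the fingers and teal_stone below 0.01 N).
It also fails if it takes over 48 s, if anything falls off the work surface, if the arm or the gripper's body presses on something with over 40 N, if the wrist force passes 120 N, or if a joint passes its speed limit or range.

## Robot

A 6-joint arm with a two-finger parallel gripper is mounted at the origin on the work surface. World frame = base frame: x ahead of the robot, y to its left, z up, the work surface at z = 0. Lengths are in m, angles in rad, forces in N, time in s.
With the tool pointing down it reaches from about 0.425 to 0.95 m from the base axis. Payload 3.5 kg.
Tool frame: the origin (TCP) lies on the centre line of the jaws, within the pads' length; the fingertips stand 25 mm ahead of it and the grasp point (between the pads) lies 6 mm ahead of it; z points along the fingers, y is the line along which they close (so a half turn about z gives the same grasp; the last joint's range is limited). The gripper opens to 85 mm and grips with 20 to 120 N. Pads are 22 mm wide; open, the fingers measure 114 mm over their backs; the gripper's body (76 mm by 85 mm) begins 54 mm behind the grasp point. The pads swing forward as they close: fully open they stand 13 mm farther back than shut.
Start: joints at [-1.274, 0.286, 1.577, -0, 1.279, -0.15], TCP at [0.292, -0.609, 0.256] pointing down, gripper open.
Joint ranges: [-2.77, 2.77], [-0.9, 2.22], [0.21, 2.48], [-1.53, 4.67], [0.24, 2.81], [-2.84, 2.84]. Speed limits (rad/s): [2.79, 2.79, 3.14, 3.14, 3.14, 3.14].

## Interface

Orientations are given as [roll, pitch, yaw] about the fixed x, y, z axes, in that order (R = Rz(yaw) Ry(pitch) Rx(roll)).
In Python, from rig import * gives the robot as it stands. Calls block until the motion is done:
- move_ptp(position, orientation): joint-space move of the TCP to a pose.
- move_straight(position, ori=None, max_speed=0.15): straight line of the TCP; ori=None keeps the orientation; max_speed is the mean speed in m/s.
- set_joints(angles): joint-space move.
- command_gripper(opening, strength=None): opening from 0.0 (shut) to 1.0 (fully open); strength is the grip in N (None keeps the last); returns when the fingers have stopped.
- hold(seconds).
- ik(position, orientation): joint angles nearest the present ones, or None.
- camera(name): name is "scene" or "top" or "wrist"; returns the picture (480x640x3 uint8, blue, green, red); there is no depth.
- camera_params(name): a dict with "camera_matrix" (3x3 intrinsics, pixels), "world_from_camera" (4x4, takes a point from camera to world coordinates). Camera axes: x right, y down, z forward; pixel columns grow to the right and rows downward; lengths in m; the calibration is good to about 2 mm. A picture is of the moment at which its call begins: read the wrist's pose just before it. camera_params takes no time and is no camera call; for the wrist camera it gives the pose at the moment of the call.
A pose or a line that the arm cannot do raises Unreachable and nothing moves.
- sign_off(): hands the job in; it is judged then, once.
Readings, each from a call of its own:
- current_t(): time.
- current_q(): joint angles.
- current_qd(): joint speeds.
- current_joint_torque(): joint torques, N m.
- current_position(): TCP position.
- current_tcp_rot(): TCP orientation.
- current_ft_force(): force on the tool from outside, world axes, zero at the start.
- current_wrist_torque(): the same for the moment, N m.
- current_gripper_width(): opening from 0.0 (shut) to 1.0 (fully open).
- current_finger_force(): force on a finger pad.
Only numpy, scipy, OpenCV 4.12 (cv2) and the standard library are available. Lean on these libraries where they do the work, as an engineer would, in place of code of your own. Each camera call takes 0.05 s, during which the arm holds its last target. There are 200 camera calls.

## Working session

There is one attempt and no reset: what is moved stays moved. The work goes in short steps, each a Python script; the robot and the scene stay as the last script left them, time stands still between calls to the robot, and variables do not carry over. Pictures are saved under pics/ and viewed, at most 10 in all, crops included, and the job is handed in when it is done.

```bash
mkdir -p pics; ls
python3 - <<'E'
from rig import *
import cv2,numpy as np
for n in("top","scene"):
    cv2.imwrite(f"pics/{n}0.png",camera(n)); p=camera_params(n); print(n,np.round(p["camera_matrix"],1).tolist(),np.round(p["world_from_camera"],4).tolist())
print(current_t(),current_position(),current_tcp_rot())
E
```

```text
pics
top [[437.8, 0.0, 323.8], [0.0, 437.8, 241.5], [0.0, 0.0, 1.0]] [[0.0253, -0.9928, 0.1167, 0.5389], [-0.9997, -0.0244, 0.0096, 0.1069], [-0.0067, -0.1169, -0.9931, 0.9161], [0.0, 0.0, 0.0, 1.0]]
scene [[584.7, 0.0, 320.2], [0.0, 584.7, 240.9], [0.0, 0.0, 1.0]] [[0.7004, 0.4535, -0.5512, 1.152], [0.7135, -0.4232, 0.5585, -0.4287], [0.02, -0.7844, -0.6199, 0.6818], [0.0, 0.0, 0.0, 1.0]]
0.1 [ 0.2915131  -0.60817065  0.2550041 ] [-3.13931223e+00 -3.24336812e-04  4.46805408e-01]
```

View pics/top0.png

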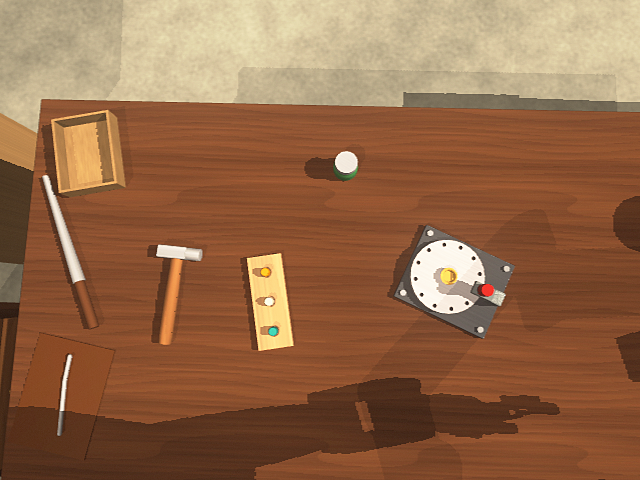

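View pics/scene0.png

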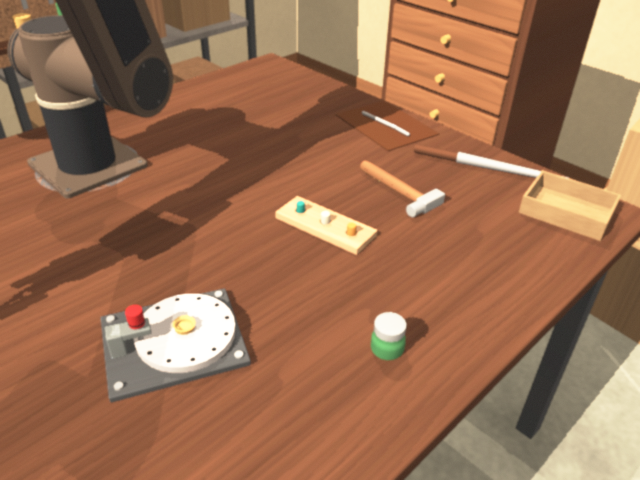

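The top view shows the teal stone at (273,331), the cream at (269,301), the amber at (266,272), the cup at (448,276) and the red knob at (487,291). I'll make rough estimates from these, then take a wrist look.

```bash
cat > h.py <<'E'
from rig import *
import cv2,numpy as np
def pix2w(p,u,v,z):
    K=np.array(p["camera_matrix"]);T=np.array(p["world_from_camera"])
    d=T[:3,:3]@np.linalg.solve(K,[u,v,1]);o=T[:3,3]
    return o+d*(z-o[2])/d[2]
def w2pix(p,X):
    K=np.array(p["camera_matrix"]);T=np.array(p["world_from_camera"])
    c=K@(T[:3,:3].T@(np.asarray(X)-T[:3,3]));return c[:2]/c[2]
E
python3 - <<'E'
from h import *
p=camera_params("top")
for n,u,v,z in [("teal",273,331,.032),("cream",269,301,.032),("amber",266,272,.032),("cup",448,276,.034),("knob",487,290,.085),("plate",448,276,.026),("jar",346,160,.055),("hammerhead",180,253,.02)]: print(n,np.round(pix2w(p,u,v,z),4))
T=pix2w(p,273,331,.032)
w=camera_params("wrist");W=np.array(w["world_from_camera"]);print(np.round(w["camera_matrix"],1).tolist())
print("cam in world",W.round(3).tolist())
E
```

```text
teal [0.4612 0.2118 0.032 ]
cream [0.52   0.2221 0.032 ]
amber [0.5778 0.2305 0.032 ]
cup [ 0.5789 -0.1355  0.034 ]
knob [ 0.5521 -0.1946  0.085 ]
plate [ 0.5792 -0.1377  0.026 ]
jar [0.8072 0.0745 0.055 ]
hammerhead [0.613 0.411 0.02 ]
[[432.2, 0.0, 319.1], [0.0, 432.2, 242.0], [0.0, 0.0, 1.0]]
cam in world [[0.432, -0.858, -0.277, 0.363], [-0.902, -0.411, -0.132, -0.576], [-0.001, 0.307, -0.952, 0.374], [0.0, 0.0, 0.0, 1.0]]
```

Run:
```python
from h import *
D=np.pi/180
for n,pos,yaw in [("cup",(.579,-.137,.19),65.6*D),("tray",(.4612,.2118,.17),9.1*D)]:
    q=ik(pos,[np.pi,0,yaw]);print(n,None if q is None else np.round(q,2))
    move_ptp(pos,[np.pi,0,yaw]);hold(.3)
    p=camera_params("wrist");cv2.imwrite(f"pics/w_{n}.png",camera("wrist"))
    np.savez(f"{n}.npz",**{k:np.array(p[k]) for k in("camera_matrix","world_from_camera")})
print(current_t(),current_ft_force())
```

```text
cup [-0.4   0.17  1.84 -0.    1.13  0.02]
tray [ 0.23  0.01  2.06 -0.    1.08  1.64]
4.25 [ 0.08473327  0.95177618 -0.13870467]
```

View pics/w_cup.png

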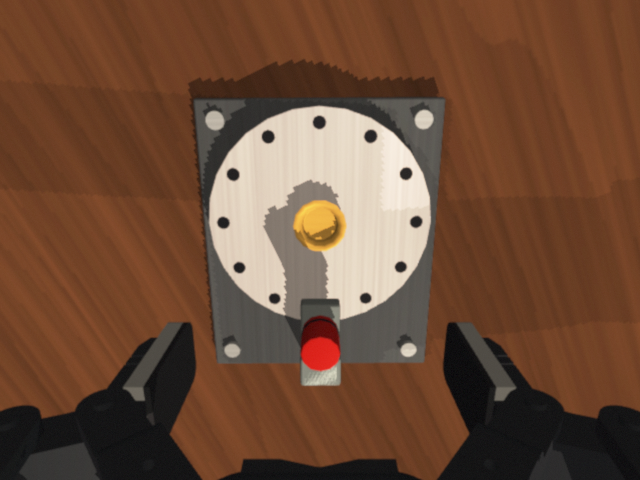

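View pics/w_tray.png

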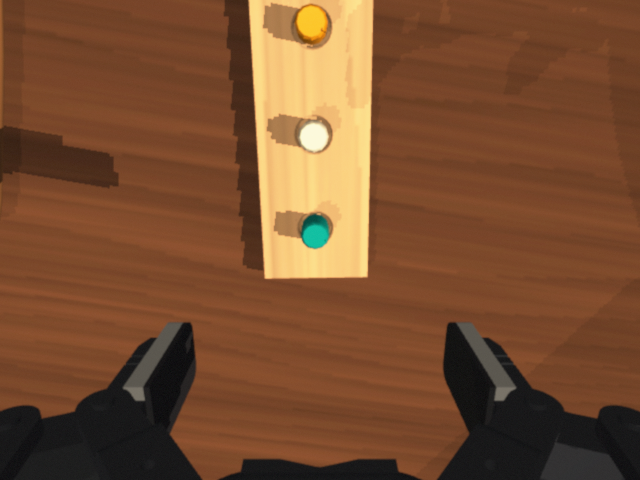

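The wrist views show the cup at about (319,225), the knob top at (320,350) and the teal stone's top at about (315,235). I'll enlarge these areas.

Run:
```python
from h import *
a=cv2.imread("pics/w_cup.png");b=cv2.imread("pics/w_tray.png")
def crop(im,x,y,w,h,s):
    c=cv2.resize(im[y:y+h,x:x+w],None,fx=s,fy=s,interpolation=cv2.INTER_CUBIC)
    for i in range(0,w,10):
        cv2.line(c,(i*s,0),(i*s,6 if i%50 else 14),(0,0,255),1)
        if i%20==0: cv2.putText(c,str(x+i),(i*s,24),0,.35,(255,0,255),1)
    for i in range(0,h,10):
        cv2.line(c,(0,i*s),(6,i*s),(0,0,255),1)
        if i%20==0: cv2.putText(c,str(y+i),(8,i*s+4),0,.35,(255,0,255),1)
    return c
c1=crop(a,270,190,100,75,4);c2=crop(a,270,300,100,75,4);c3=crop(b,280,195,75,75,5)
l=np.vstack([c1[:300],c2[:290]]);r=np.zeros((590,375,3),np.uint8);r[:375]=c3
cv2.imwrite("pics/crops.png",np.hstack([l,r]))
```

```text
(no output)
```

View pics/crops.png

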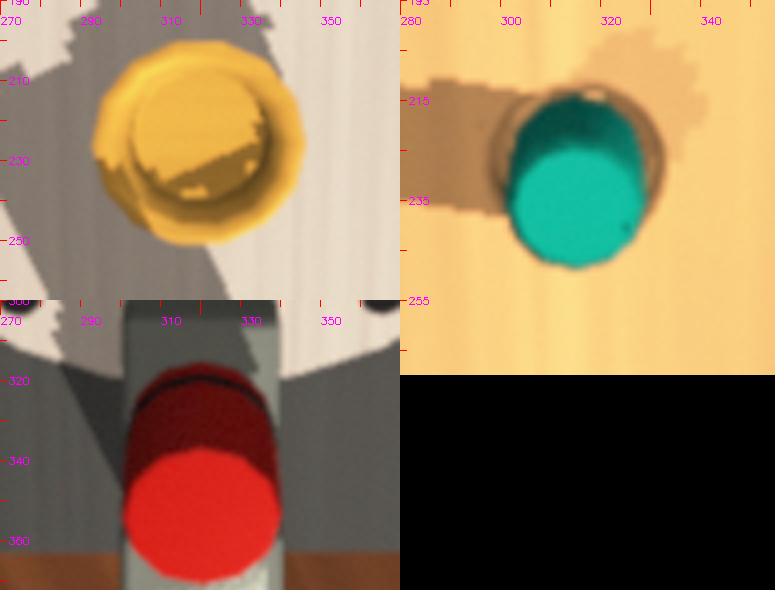

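Run:
```python
from h import *
C=dict(np.load("cup.npz"));T=dict(np.load("tray.npz"))
rim=[pix2w(C,*x,.035) for x in((293.5,225.5),(346,225.5),(319.8,200),(319.8,251))]
print("rim",np.round(rim,4)[:,:2].tolist(),"c",np.mean(rim,0).round(4))
print("rim widths",[np.linalg.norm(rim[i]-rim[i+1]).round(4) for i in(0,2)])
print("floor",pix2w(C,319.8,223.2,.029).round(4)); 
k=pix2w(C,320.5,353.5,.085);print("knob",k.round(4))
c=np.mean(rim,0);print("dist",np.linalg.norm((k-c)[:2]),"dir deg",np.degrees(np.arctan2(*(c-k)[1::-1])))
s=pix2w(T,315.8,236.5,.031);print("teal",s.round(4),"w",np.linalg.norm(pix2w(T,303,236,.03)-pix2w(T,328.6,236,.03)))
print("pocket c-ish",pix2w(T,315.2,228.5,.014).round(4))
print("cream",pix2w(T,313.5,137,.031).round(4),"amber",pix2w(T,312,23,.031).round(4))
print(current_position(),current_gripper_width())
```

```text
rim [[0.5643, -0.1312], [0.5958, -0.1456], [0.5872, -0.1228], [0.5728, -0.1546]] c [ 0.58   -0.1386  0.035 ]
rim widths [np.float64(0.0346), np.float64(0.0349)]
floor [ 0.5801 -0.1385  0.029 ]
knob [ 0.5535 -0.1977  0.085 ]
dist 0.06484886844808009 dir deg 65.82802069140706
teal [0.4603 0.2111 0.031 ] w 0.016067219231916733
pocket c-ish [0.4605 0.2117 0.014 ]
cream [0.52   0.2218 0.031 ] amber [0.5791 0.2318 0.031 ]
[0.46147575 0.21144433 0.17000536] 1.0019529212105671
```

Run:
```python
from h import *
o=[np.pi,0,np.radians(9.8)];x,y=.4605,.2113
command_gripper(.6,30)
move_straight([x,y,.09],o,.15);move_straight([x,y,.044],o,.06)
print(current_ft_force().round(2))
command_gripper(0,30);print("w",current_gripper_width()*85,current_finger_force(),current_position(),current_ft_force().round(2))
move_straight([x,y,.15],o,.1)
print("w",current_gripper_width()*85,current_finger_force(),current_t())
p=camera_params("wrist");im=camera("wrist");cv2.imwrite("pics/held.png",cv2.resize(im[250:480,200:440],None,fx=2.5,fy=2.5,interpolation=cv2.INTER_CUBIC))
np.savez("held.npz",**{k:np.array(p[k]) for k in("camera_matrix","world_from_camera")},tcp=current_position())
```

```text
[ 0.5  -0.18 -0.26]
w 16.055822231282484 29.353421721607447 [0.46079922 0.21176109 0.04458559] [-1.51  3.09  3.14]
w 16.202210576375343 29.41627101972699 7.8917
```

View pics/held.png

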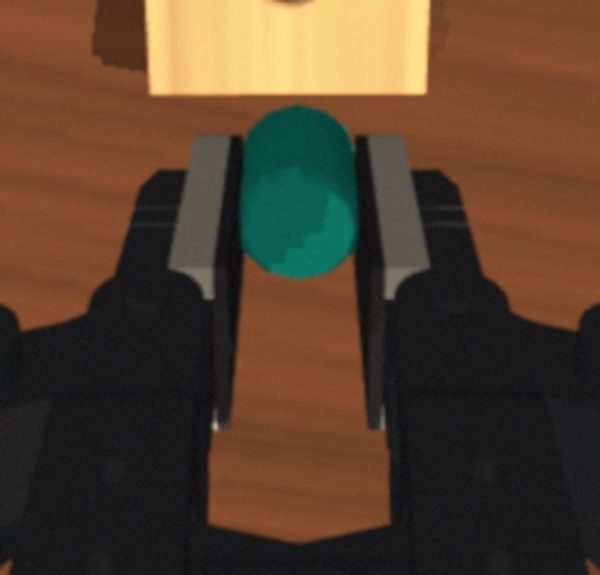

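The stone is held upright between the pads, with its top face centred at about crop (299,222), which is image (319.6,338.8). I'll work out its offset from the TCP.

Run:
```python
from h import *
H=dict(np.load("held.npz"));tcp=H["tcp"]
R=cv2.Rodrigues(np.array([0,0,np.radians(9.8)]))[0]
for z in(-.0126,-.0146):
    s=pix2w(H,319.6,338.8,tcp[2]+z);print("offset along tool x, -tool y:",(R.T@(s-tcp)).round(4),"w",np.linalg.norm(pix2w(H,296.4,339,tcp[2]-.014)-pix2w(H,342.8,339,tcp[2]-.014)))
# bottom-edge silhouette check: far bottom rim of stone at crop row 106 -> image 292.4
s=pix2w(H,319.6,292.4,tcp[2]-.0366);print((R.T@(s-tcp)).round(4))
```

```text
offset along tool x, -tool y: [ 0.0006 -0.0022 -0.0126] w 0.016219712128088568
offset along tool x, -tool y: [-0.0006 -0.0022 -0.0146] w 0.016219712128088568
[ 0.0072 -0.0022 -0.0366]
```

Run:
```python
from h import *
o=[np.pi,0,np.radians(65.7)];x,y=.5784,-.1379
move_ptp([x,y,.15],o);move_straight([x,y,.088],o,.08);hold(.3)
print(current_position(),current_gripper_width()*85,current_finger_force(),current_ft_force().round(2),current_t())
p=camera_params("wrist");im=camera("wrist");cv2.imwrite("pics/over.png",cv2.resize(im[180:400,200:440],None,fx=2.5,fy=2.5,interpolation=cv2.INTER_CUBIC))
s=camera("scene");cv2.imwrite("pics/over_s.png",cv2.resize(s[220:400,80:280],None,fx=3,fy=3,interpolation=cv2.INTER_CUBIC))
for n,X in (("base c",(x,y,.088-.0366)),("floor",(x,y,.029))): print(n,w2pix(p,X))
```

```text
[ 0.57867463 -0.13801294  0.0885489 ] 15.95836619173556 29.412284810096025 [-0.15 -0.07 -1.02] 10.6
base c [316.26070614 304.91982714]
floor [316.46807731 282.625155  ]
```

View pics/over.png

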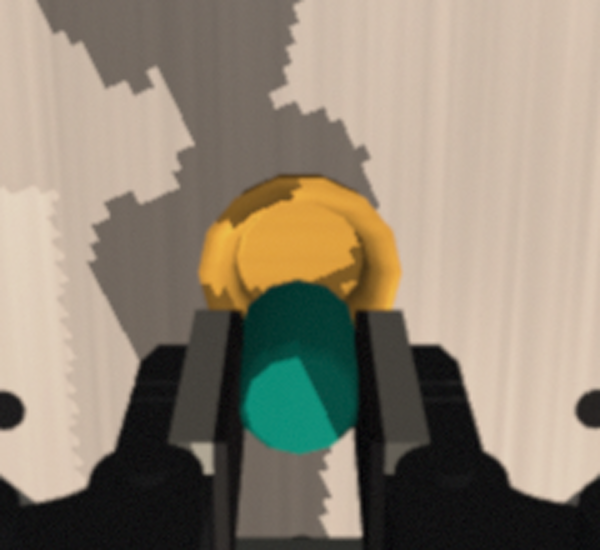

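View pics/over_s.png

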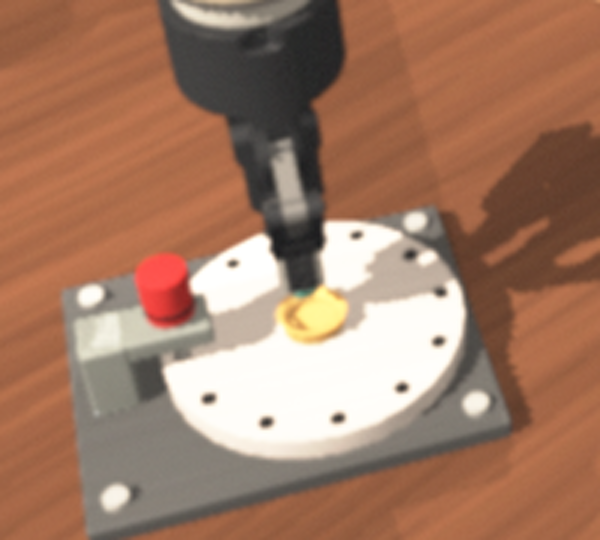

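The cup (crop columns 198 to 402) is centred on the stone (column 299.5). Its far rim edge is at crop row 175 and the far floor edge at row 200. Next I check the fore-aft alignment.

Run:
```python
from h import *
p=camera_params("wrist");t=current_position();R=cv2.Rodrigues(np.array([0,0,np.radians(65.7)]))[0]
f=lambda u,v,z:(R.T@(pix2w(p,200+u/2.5,180+v/2.5,z)-[t[0],t[1],0])).round(4)[:2]
print("rim far",f(300,175,.036),"floor far",f(300,200,.029),"floor L/R",f(238,255,.029),f(363,255,.029),"rim L/R",f(198,270,.036),f(402,270,.036))
```

```text
rim far [ 0.018  -0.0012] floor far [ 0.0109 -0.0013] floor L/R [0.0004 0.0098] [ 0.0004 -0.0125] rim L/R [0.0006 0.0164] [ 0.0006 -0.0189]
```

Aligned within about 1 mm, so I'll lower until contact and release.

Run:
```python
from h import *
o=[np.pi,0,np.radians(65.7)];x,y=.5784,-.1379
move_straight([x,y,.070],o,.05);hold(.1);f0=current_ft_force();print(f0.round(2),current_position())
z=.0695
while z>.0625:
    move_straight([x,y,z],o,.02);f=current_ft_force()-f0
    if np.linalg.norm(f)>2:break
    z-=.0005
print("z",z,f.round(2),current_position(),current_t())
hold(.2);command_gripper(.6);hold(.3)
print(current_finger_force(),current_ft_force().round(2))
move_straight([x,y,.15],o,.1);hold(.2)
p=camera_params("wrist");im=camera("wrist")
cv2.imwrite("pics/placed.png",cv2.resize(im[150:420,200:440],None,fx=2.2,fy=2.2,interpolation=cv2.INTER_CUBIC))
hsv=cv2.cvtColor(im,cv2.COLOR_BGR2HSV);m=cv2.inRange(hsv,(75,100,30),(100,255,255));print("teal bbox",cv2.boundingRect(m))
np.savez("placed.npz",**{k:np.array(p[k]) for k in("camera_matrix","world_from_camera")},tcp=current_position())
print(current_t())
```

```text
[-0.26  0.31 -1.15] [ 0.57851745 -0.13796642  0.07005055]
z 0.0655 [ 0.57 -0.83  2.4 ] [ 0.57848323 -0.13791506  0.06566025] 13.5583
0.0 [ 0.62 -0.5   0.22]
teal bbox (305, 231, 32, 41)
15.7333
```

View pics/placed.png

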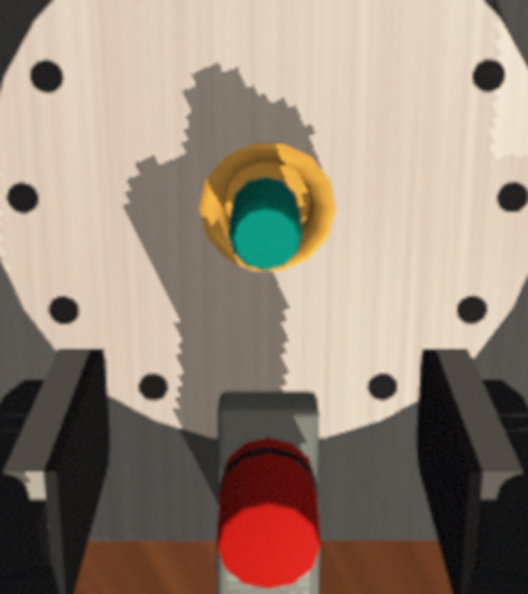

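The stone stands upright and centred in the cup: its top is at crop (266,237) and the cup ring runs from column 200 to 334. It touched down at the predicted height. The knob top is at crop (268,545), so I'll grip the knob next.

Run:
```python
from h import *
P=dict(np.load("placed.npz"));print("knob meas",pix2w(P,321.8,397.7,.085).round(4))
o=[np.pi,0,np.radians(65.7)];x,y=.5523,-.1972
move_straight([x,y,.15],o,.1);move_straight([x,y,.085],o,.06);hold(.1)
f0=current_ft_force();print(f0.round(2))
command_gripper(0,80);hold(.2)
print("w",current_gripper_width()*85,current_finger_force(),current_ft_force().round(2),current_position().round(4))
z=.085
while z<.1035:
    z+=.001;move_straight([x,y,z],o,.02);f=current_ft_force()-f0
    print(round(z,4),f.round(1),current_position()[2].round(4))
    if f[2]<-18:break
hold(.3);print(current_gripper_width()*85,current_finger_force(),current_ft_force().round(2),current_t())
p=camera_params("wrist");im=camera("wrist");s=camera("scene")
a=cv2.resize(im[100:420,200:440],None,fx=1.7,fy=1.7);b=cv2.resize(s[220:400,80:230],(390,544))
b=cv2.resize(s[260:380,90:210],(390,390));b=np.vstack([b,np.zeros((a.shape[0]-390,390,3),np.uint8)])
cv2.imwrite("pics/pull.png",np.hstack([a,b]))
```

```text
knob meas [ 0.5531 -0.1977  0.085 ]
[-0.58  0.64  0.78]
w 21.292263223021546 78.22622179985046 [-2.09  0.68  6.02] [ 0.5524 -0.1973  0.0856]
0.086 [ 0.5 -0.4 -0.5] 0.0856
0.087 [ 3.4 -2.8 -5.5] 0.0863
0.088 [ 2.6 -2.4 -4.4] 0.0878
0.089 [ 3.1 -1.6 -5.9] 0.089
0.09 [ 2.9 -1.9 -7.6] 0.09
0.091 [ 3.4 -2.7 -7.6] 0.091
0.092 [ 3.9 -2.7 -7. ] 0.092
0.093 [ 2.9 -2.7 -7.7] 0.093
0.094 [ 3.4 -2.2 -7.3] 0.094
0.095 [ 4.4 -3.4 -7.6] 0.095
0.096 [ 3.6 -2.1 -8.1] 0.096
0.097 [ 4.5 -2.9 -8. ] 0.097
0.098 [ 5.  -1.9 -9. ] 0.098
0.099 [ 4.5 -2.6 -8.4] 0.0989
0.1 [ 5.5 -3.  -9.9] 0.0997
0.101 [  7.2  -3.6 -13.5] 0.0998
0.102 [  8.3  -4.3 -18.4] 0.0998
21.13537130978133 79.40349340438843 [  9.07  -4.53 -16.82] 22.9917
```

View pics/pull.png

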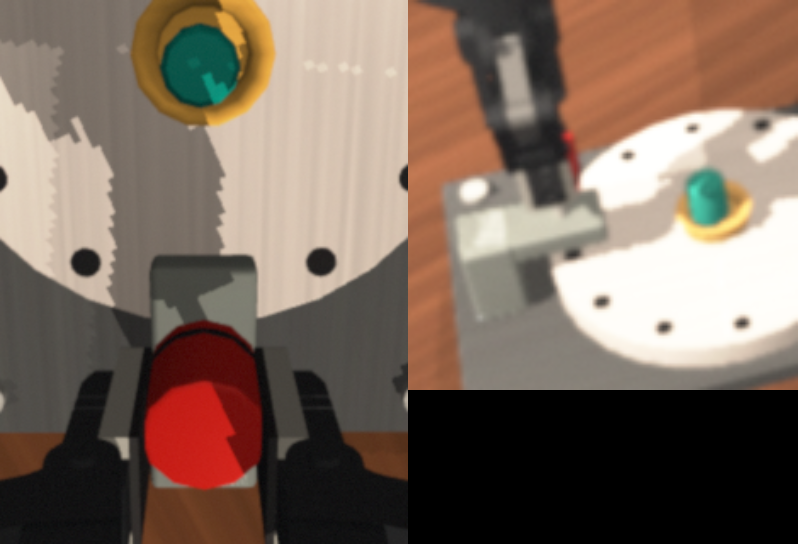

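The pictures show the stone standing in the cup and the knob held. The TCP stopped dead after 14.2 mm of rise, with force building up at the hard stop and no slip.

Run:
```python
from h import *
hold(.7);print(current_position().round(4),current_ft_force().round(1),current_finger_force(),current_t());print(sign_off())
```

```text
[ 0.5522 -0.1971  0.0998] [  9.8  -3.7 -17.1] 79.4031035900116 23.7917
the job is handed in; nothing more can be done
None
```

The job is handed in at 23.8 s of the 48 s allowed: the teal stone stands upright and released in the brass cup, and the gripper is holding the index pin against its upper stop, about 14 mm up; the verdict itself was not shown.

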